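Seat the centrifuge rotor on its splined spindle and shut the lid

TASK

The rotor of the small bench centrifuge has been set down on its spindle, but it is riding on the tips of the splines. Turn or rock it until the splines mesh and it drops, push it fully home onto the collar, and then close the lid over it. Leave everything else on the bench where it stands.

Things in the scene. Friction and masses are not known exactly. Their poses are not given: they have to be found in the camera images.
- centrifuge: Small white bench centrifuge, fixed to the bench. Housing 222 mm (x) by 200 mm (y), deck 58 mm high; a round lip (radius 85 mm, top 72 mm above the bench) surrounds a shallow grey dish (floor 60 mm above the bench). Origin on the bench under the spindle axis, z up; -x is the control side, the lid's hinge is on the +x side.
- spindle_seat (a point): Centre of the top face of the spindle's collar (44 mm in diameter, 80 mm above the bench): the rotor's bottom face rests here when it is home. z is the upright spindle axis, +x points along one of the splines. The spindle is locked and does not turn.
- spline_tips (a point): On the spindle axis, level with the upper ends of the splines, 16 mm above the seat. 8 straight steel splines run from the seat up to here, one every 45 degrees, 30 mm across their tips, 22 mm across the roots. Above, a smooth nose 22 mm in diameter goes up into a cone ending 34 mm above the seat.
- catch (a point): On the spindle axis, 5 mm above the seat, level with four sprung balls in the spline grooves. When the splines mesh the rotor drops by its own weight until the balls stop it about 8 mm above its seat; a straight push of about 5 to 20 N on the middle of its knob then snaps it down on the collar, where the balls hold it.
- rotor_mid (a point): Loose four-place aluminium rotor, about 0.2 kg: this point is on its axis half-way up, 29 mm above its bottom face; z up, its four arms along +x, +y, -x, -y. Hub 42 mm in diameter, 40 mm high. At the start it stands upright on the tips of the spindle's splines, 16 mm above its seat, its bore over the nose (1 mm play), 12 to 33 degrees of turn from meshing.
- rotor_knob (a point): Centre of the flat top of the rotor's black round knob, 58 mm above the rotor's bottom face. The knob is 26 mm in diameter and 18 mm high. The hidden bore has 8 splines with about 5 degrees of play either way: it slides over the spindle when each arm stands over a spline of the spindle, so every 45 degrees of turn.
- rotor_sleeve (a point): Centre of the tube sleeve on the rotor's +x arm, 48 mm out from the axis and 18 mm above the bottom face; the other three are alike. A sleeve is 20 mm in diameter, 40 mm long, tilted 45 degrees (mouth up and inwards), and reaches 69 mm out and 39 mm above the bottom face. Between sleeves it is open. The rotor turns easily on the spline tips when one is pushed sideways.
- lid (a joint): Angle of the clear dome lid (rad): 0 shut, 1.65 to 1.85 as found, wide open and leaning back (1.85 is the stop). The hinge is light (under 0.2 N m): let go, the lid falls back open above about 1.4, may stay where it is between, and sinks shut by itself within about a second below about 0.85. The dome is 166 mm across and 90 mm deep.
- lid_hinge (a point): Middle of the lid's hinge axis, 75 mm above the bench and 100 mm from the spindle axis on the centrifuge's +x side. The axis runs along the centrifuge's y.
- lid_tab (a point): On the lift tab in the middle of the lid's free edge, 205 mm from the hinge axis. The clear tab is 50 mm wide, 5 mm thick, stands 24 mm out from the dome's edge and ends 2 mm beyond this point. With the lid open it points up, about 280 mm above the bench, and can be pushed over from behind. x runs along the tab towards the hinge, y along the hinge, z to the tab's outer side.
- spare_rotor: Bystander: spare black dish-shaped rotor, 104 mm in diameter, 40 mm high, standing on the bench beside the centrifuge. Origin at the centre of its underside.
- sample_cup: Bystander: clear plastic cup, 72 mm in diameter, 85 mm high, with two capped tubes that stand up to 107 mm high. Origin at the centre of its underside.
- tube_rack: Bystander: white tube rack 70 by 150 mm, 56 mm high with its tubes. Origin at the centre of its underside.
- conical_rack: Bystander: clear rack 70 by 200 mm with blue-capped tubes, 105 mm high. Origin at the centre of its underside.
- timer: Bystander: white bench timer, 75 mm wide, 26 mm deep, 60 mm high. Origin at the centre of its underside.
- marker: Bystander: blue marker pen, 138 mm long, 14 mm thick, lying on the bench. Origin under its middle.
- wash_bottle: Bystander: clear plastic bottle with a white cap, 70 mm in diameter, 160 mm high. Origin at the centre of its underside.
Mind the look-alikes: they are no part of the job. Leave any orange or pink look-alike of the part that bears rotor_mid alone.

How it is judged:
By the outcome, as a careful person would: the job done as asked, in the order asked, and still so for the second after the job is handed in, with the robot touching nothing.
It also fails if it takes over 64 s, if anything falls off the work surface, if the arm or the gripper's body presses on something with over 40 N, if the wrist force passes 120 N, or if a joint passes its speed limit or range.

ROBOT

A 6-joint arm with a two-finger parallel gripper is mounted at the origin on the work surface. World frame = base frame: x ahead of the robot, y to its left, z up, the work surface at z = 0. Lengths are in m, angles in rad, forces in N, time in s.
With the tool pointing down it reaches from about 0.35 to 0.775 m from the base axis. Payload 5.5 kg.
Tool frame: the origin (TCP) lies at the very end of the fingers, on their centre line; the grasp point (between the pads) lies 19 mm behind it; z points along the fingers, y is the direction in which the jaws open and shut (so a half turn about z gives the same grasp; the last joint's range is limited). The gripper opens to 85 mm and grips with 20 to 120 N. Pads are 22 mm wide; open, the fingers measure 114 mm over their backs; the gripper's body (76 mm by 85 mm) begins 54 mm behind the grasp point. The pads swing forward as they close: fully open they stand 13 mm farther back than shut.
Start: joints at [1.045, 0.313, 0.046, 1.304, 0, 1.431], TCP at [0.216, 0.533, 0.231] pointing down, gripper open.
Joint ranges: [-2.76, 2.76], [-0.86, 1.69], [-1.03, 1.26], [-2.2, 2.34], [-1.47, 1.5], [-3.14, 3.14]. Speed limits (rad/s): [2.57, 2.57, 3.14, 3.14, 3.14, 3.14].

INTERFACE

Orientations are given as a unit quaternion [w, x, y, z].
In Python, from workcell import get_state, vision, workorder, silhouettes, tip_of gives the robot as it stands.
- The arm moves only by the shell command python3 -m inch 'ROWS' [FORCE]. ROWS is JSON, a list of rows, each a list of 7 numbers: the shift along the tool's x, y, z in cm, then the turn, a rotation vector about the tool's x, y, z in degrees, then the finger opening in cm, from 0 to 8.54. In form: [[dx, dy, dz, rx, ry, rz, hand], ...]. A call has 1 to 5 rows; each row shifts and turns the commanded pose from where the row before left it, along the tool's axes as they then stand; what a row does not reach is not made up. A row lasts 1/10 s, in which the tool goes at most 50 mm and 8.59 degrees, less where a joint would pass 70% of its speed; a pose out of reach is approached as far as the arm can. A call with a gripper value outside its range is refused whole. The fingers move at their own pace and stop on an object; FORCE is the grip in N (left out, the last holds). Time passes only in rows, so rows that do not move let the fingers close. It gives the time, the measured TCP pose, the force and the opening at its end, in the units of the state.
- get_state(): the state, without advancing time (a new reading comes with each control period).
- vision.read_camera(name): name is "scene" or "top"; returns a dict with "pixels" (420x560x3 uint8, red, green, blue), "depth" (420x560 float32, m along the optical axis (not along the pixel's ray), 0 where there is no reading), "mtx" (3x3 intrinsics, pixels), "T" (4x4, takes a point from camera to world coordinates). Camera axes: x right, y up, looking along -z (the intrinsics and any distortion apply to the point x, -y, -z); pixel columns grow to the right and rows downward; lengths in m; the calibration is good to about 2 mm. A picture is of the moment at which its call begins.
- workorder.hand_in(): hands the job in, once; it reports no verdict.
Trained networks look in a picture, given as the dict that the camera call returned (one of the last four; its "shot" number tells which), for a name from the list of things; names that differ only in an ending like _2 or _b are one class to them, and where a whole thing is asked for, a point or a joint stands for the part that bears it (a point fixed in the world has none). Each returns a list of dicts, best first, with "confidence" (0 to 1); they miss things now and then, are a little off and sometimes report something else, mostly with a low value. They report only what shows in the picture. A call takes as long as a camera call. They do not tell look-alikes from the thing itself.
- silhouettes(picture, label): "mask" (420x560 bool, what is visible of it) and "location" ([column, row] in pixels, amid what is visible of it).
- tip_of(picture, label): "location" ([column, row] in pixels: a listed point, or the origin of a listed thing).
The state is a dict: "clock": time; "joint_pos": joint angles; "qvel": joint speeds; "tau": joint torques, N m; "tcp_pos": TCP position; "orientation": TCP orientation; "wrist_force": force on the tool from outside, world axes, zero at the start; "ft_torque": the same for the moment, N m; "finger_gap": finger opening in m.
Only numpy, scipy, OpenCV 4.12 (cv2) and the standard library are available. Lean on these libraries where they do the work, as an engineer would, in place of code of your own. Each camera call takes 0.05 s, during which the arm holds its last target.

## Working session

There is one attempt and no reset: what is moved stays moved. The work goes in short steps, Python scripts to look and compute and a shell command to move; the robot and the scene stay as the last step left them, time stands still between calls to the robot, and variables do not carry over. Pictures are saved under pics/ and viewed, and the job is handed in when it is done.

```bash
ls; mkdir -p pics; cat > h.py <<'E'
import numpy as np, cv2
from workcell import get_state, vision, workorder, silhouettes, tip_of
from scipy.spatial.transform import Rotation as R
def save(p,name,crop=None,scale=1):
    im=p["pixels"][...,::-1].copy()
    if crop: c0,r0,c1,r1=crop; im=im[r0:r1,c0:c1]
    im=cv2.resize(im,None,fx=scale,fy=scale,interpolation=cv2.INTER_CUBIC); cv2.imwrite("pics/"+name,im)
def ray(p,uv):
    k=np.linalg.inv(p["mtx"])@np.array([uv[0],uv[1],1.]); d=np.array([k[0],-k[1],-1.])
    T=p["T"]; return T[:3,3],T[:3,:3]@d
def at_z(p,uv,z):
    o,d=ray(p,uv); return o+d*(z-o[2])/d[2]
def at_depth(p,uv):
    o,d=ray(p,uv); u,v=int(round(uv[0])),int(round(uv[1])); return o+d*p["depth"][v,u]
def proj(p,X):
    c=np.linalg.inv(p["T"])@np.append(X,1); q=p["mtx"]@np.array([c[0],-c[1],-c[2]]); return q[:2]/q[2]
E
python3 - <<'E'
from h import *
np.set_printoptions(precision=4,suppress=True)
s=get_state(); print({k:s[k] for k in ("clock","tcp_pos","orientation","finger_gap","wrist_force")})
for n in ("scene","top"):
    p=vision.read_camera(n); save(p,n+"0.png",scale=1.4); print(n,p["T"],p["mtx"])
    for l in ("centrifuge","spindle_seat","spline_tips","rotor_mid","rotor_knob","rotor_sleeve","lid_hinge","lid_tab"):
        print(l,[(np.round(d["location"],1),round(d["confidence"],2)) for d in tip_of(p,l)[:5]])
E
```

```text
pics
{'clock': 0.0, 'tcp_pos': array([0.2161, 0.5323, 0.2304]), 'orientation': array([-0.0003,  0.1917,  0.9815, -0.0008]), 'finger_gap': 0.08512784535091321, 'wrist_force': array([-0.3088, -0.5135, -0.8495])}
scene [[-0.4302 -0.6216  0.6546  1.1438]
 [ 0.9026 -0.3083  0.3005  0.3033]
 [ 0.015   0.7201  0.6937  0.7875]
 [ 0.      0.      0.      1.    ]] [[384.7838   0.     275.7488]
 [  0.     384.7838 205.9903]
 [  0.       0.       1.    ]]
centrifuge [(array([269.6, 237.9]), 0.94)]
spindle_seat [(array([271.9, 214.4]), 0.46)]
spline_tips [(array([271.8, 210.9]), 0.7), (array([343.8, 170.2]), 0.49)]
rotor_mid [(array([272.1, 202. ]), 0.92), (array([413.6, 202.5]), 0.79), (array([244.5, 163.5]), 0.77), (array([270.4, 216.4]), 0.64), (array([358.7, 202. ]), 0.57)]
rotor_knob [(array([249.4, 153.1]), 0.61), (array([361.9, 197.3]), 0.57), (array([272.9, 196.1]), 0.56)]
rotor_sleeve [(array([246.1, 157.5]), 0.92), (array([288.4, 200. ]), 0.9), (array([426.2, 211.3]), 0.59), (array([375.1, 206.2]), 0.51)]
lid_hinge [(array([309.9, 226.5]), 0.87)]
lid_tab [(array([345.2, 170.9]), 0.75)]
top [[-0.0213  0.9984 -0.0524  0.4207]
 [-0.9998 -0.0213 -0.0008 -0.0197]
 [-0.0019  0.0524  0.9986  1.3012]
 [ 0.      0.      0.      1.    ]] [[453.425    0.     276.4879]
 [  0.     453.425  216.3734]
 [  0.       0.       1.    ]]
centrifuge [(array([269.4, 207.8]), 0.62)]
spindle_seat []
spline_tips []
rotor_mid [(array([155.3, 313.7]), 0.98), (array([268. , 208.5]), 0.97), (array([342.3, 282.6]), 0.82), (array([209.8, 280.5]), 0.67)]
rotor_knob [(array([348.6, 286. ]), 0.96), (array([267.1, 203.2]), 0.91), (array([155.8, 312. ]), 0.68), (array([200.9, 282. ]), 0.67)]
rotor_sleeve [(array([346.7, 300.3]), 0.87), (array([188.2, 291.9]), 0.84), (array([143.3, 304.8]), 0.81), (array([258. , 224.7]), 0.8), (array([266. , 204.4]), 0.33)]
lid_hinge [(array([229.4, 212.5]), 0.78)]
lid_tab [(array([195.7, 213.9]), 0.8)]
```

View pics/scene0.png

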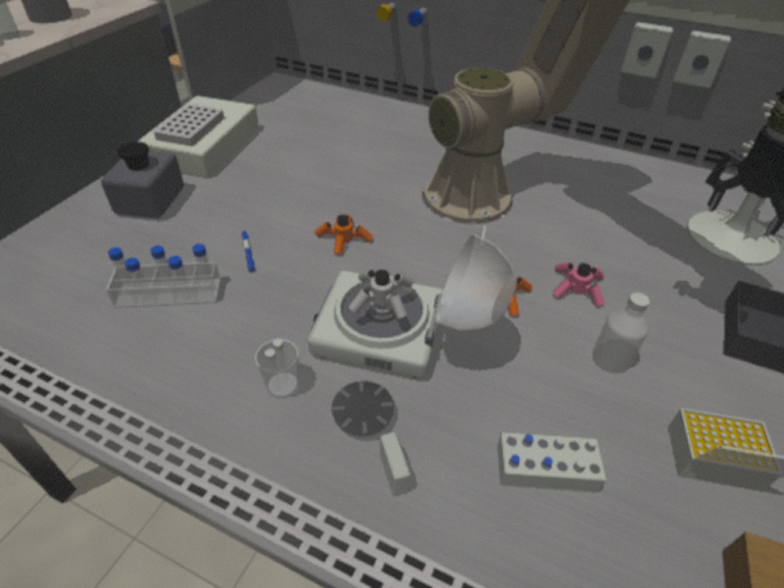

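View pics/top0.png

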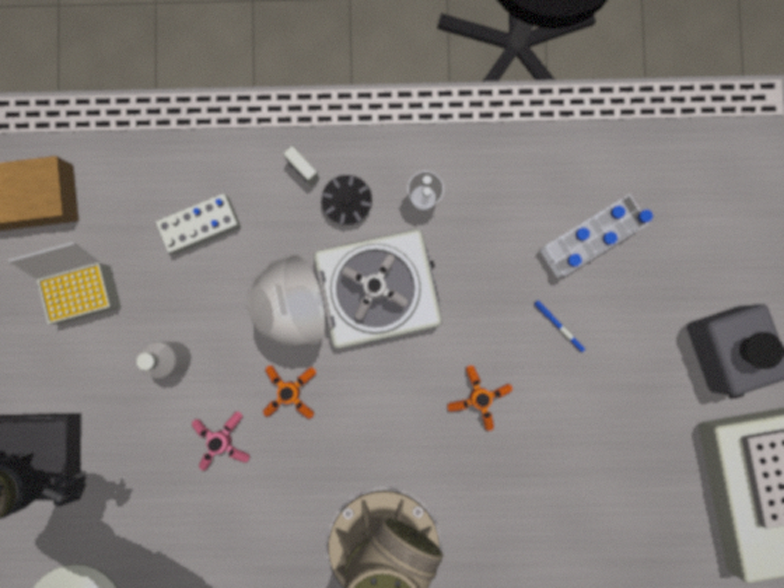

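The rotor in question is the grey one at scene (272,202) and top (268,204). The look-alikes are orange at top (205,281) and (344,285), and pink at (154,316). Grey and on the spindle is the right choice, so I'll check it in a close crop and measure.

```bash
python3 - <<'E'
from h import *
np.set_printoptions(precision=4,suppress=True)
p=vision.read_camera("top"); save(p,"top1.png",(165,155,325,260),5)
q=vision.read_camera("scene"); save(q,"sc1.png",(215,150,375,270),5)
print("knob top",at_z(p,tip_of(p,"rotor_knob")[0]["location"],.154), at_z(p,(267.1,203.2),.154),"mid",at_z(p,(268,208.5),.125),"orig",at_z(p,(269.4,207.8),0),"hinge",at_z(p,(229.4,212.5),.075))
print("scene knob",at_z(q,(272.9,196.1),.154),"mid",at_z(q,(272.1,202),.125),"orig",at_z(q,(269.6,237.9),0),"hinge",at_z(q,(309.9,226.5),.075))
# lid tab triangulate
o1,d1=ray(p,(195.7,213.9)); o2,d2=ray(q,(345.2,170.9))
A=np.stack([d1,-d2],1); t=np.linalg.lstsq(A,o2-o1,rcond=None)[0]; print("tab",o1+d1*t[0],o2+d2*t[1])
# deck outline: points with z 0.05..0.065 from top depth
m=[x for x in silhouettes(p,"centrifuge")][:1]
if m:
    M=m[0]["mask"]; v,u=np.nonzero(M); P=np.array([at_depth(p,(a,b)) for a,b in zip(u,v)])
    s=P[(P[:,2]>.05)&(P[:,2]<.066)]; r=cv2.minAreaRect((s[:,:2]*1000).astype(np.float32)); print(M.sum(),"deck",r)
# neighbours heights
for l in ("spare_rotor","sample_cup","wash_bottle","timer","marker"):
    d=tip_of(p,l)[:1]
    if d: print(l,at_z(p,d[0]["location"],0))
E
```

```text
knob top [0.5169 0.0015 0.154 ] [0.515  0.0044 0.154 ] mid [0.5035 0.0029 0.125 ] orig [0.5142 0.0012 0.    ] hinge [0.4984 0.1087 0.075 ]
scene knob [0.5177 0.0077 0.154 ] mid [0.5097 0.0019 0.125 ] orig [0.5209 0.001  0.    ] hinge [0.5006 0.1045 0.075 ]
tab [0.4847 0.1659 0.2655] [0.4851 0.165  0.2654]
7703 deck ((515.9398193359375, -0.028472900390625), (197.40206909179688, 222.6632843017578), 11.145962715148926)
spare_rotor [0.7028 0.0548 0.    ]
sample_cup [ 0.7002 -0.0895  0.    ]
wash_bottle [0.3809 0.4119 0.    ]
timer [0.7705 0.1585 0.    ]
marker [ 0.4261 -0.3693  0.    ]
```

```bash
ls pics
```

```text
sc1.png
scene0.png
top0.png
top1.png
```

View pics/top1.png

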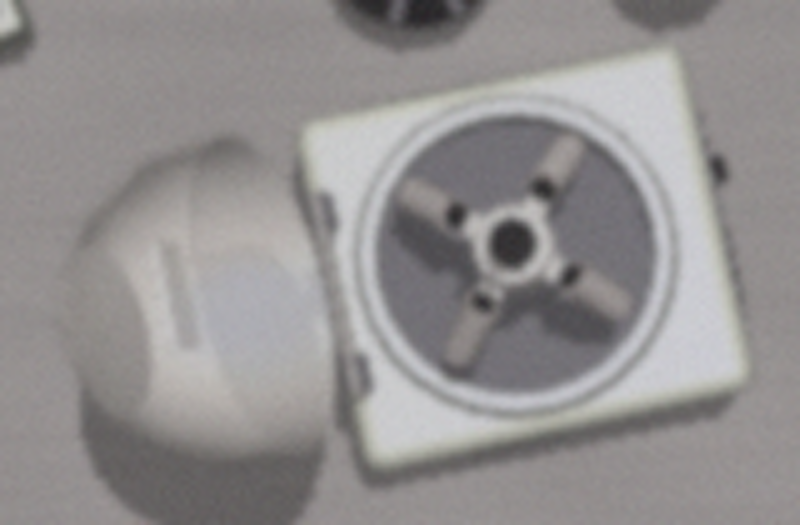

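View pics/sc1.png

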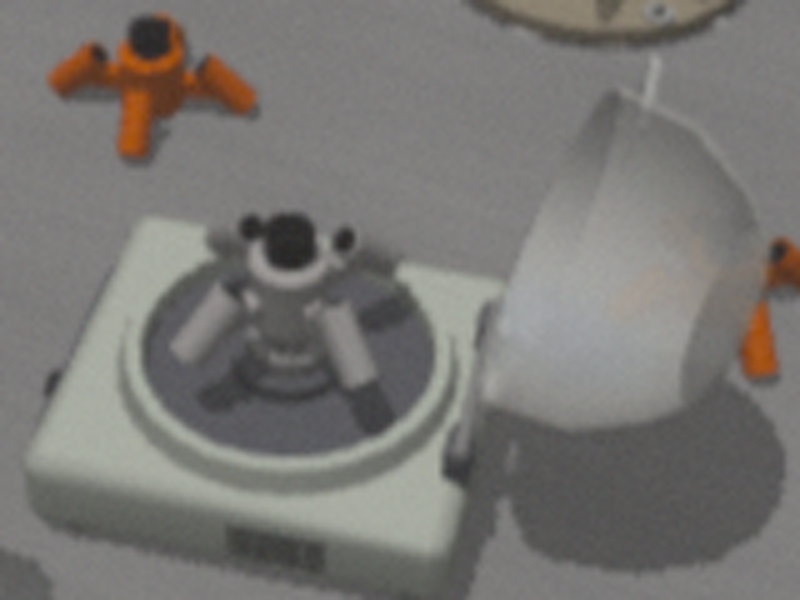

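```bash
cat >> h.py <<'E'
def go(pos,yaw):
    """total tool shift (cm) at present orientation, and turn about tool z (deg) so that tool y has world yaw (mod 180)"""
    s=get_state(); w,x,y,z=s["orientation"]; M=R.from_quat([x,y,z,w]).as_matrix()
    d=M.T@(np.array(pos)-s["tcp_pos"])*100
    yn=np.degrees(np.arctan2(M[1,1],M[0,1])); 
    t=-((yaw-yn+90)%180-90)
    tilt=np.degrees(np.arccos(-M[2,2]))
    print("shift cm",np.round(d,2),"turn z deg",round(t,1),"yaw now",round(yn,1),"tilt",round(tilt,2),"pos",s["tcp_pos"],"j6",round(s["joint_pos"][5],2),"t",s["clock"])
def st():
    s=get_state(); print("t",round(s["clock"],2),"pos",np.round(s["tcp_pos"],4),"F",np.round(s["wrist_force"],2),"T",np.round(s["ft_torque"],3),"gap",round(s["finger_gap"],4))
E
python3 - <<'E'
from h import *
np.set_printoptions(precision=4,suppress=True)
p=vision.read_camera("top"); q=vision.read_camera("scene")
for c,(u0,v0) in ((p,(267.4,203.6)),(q,(273,197))):
    g=c["pixels"].astype(int).max(2); u0,v0=int(u0),int(v0)
    v,u=np.mgrid[v0-7:v0+8,u0-7:u0+8]; m=(g[v0-7:v0+8,u0-7:u0+8]<65)&(np.hypot(u-u0,v-v0)<6)
    uv=(u[m].mean(),v[m].mean()); print(m.sum(),uv,at_z(c,uv,.154 if c is p else .148),at_depth(c,uv))
# lip circle from top camera depth
v,u=np.mgrid[150:260,210:330]; P=np.array([at_depth(p,(a,b)) for a,b in zip(u.ravel(),v.ravel())])
d=P[(P[:,2]>.0685)&(P[:,2]<.0755)&(np.hypot(P[:,0]-.515,P[:,1])<.1)&(np.hypot(P[:,0]-.515,P[:,1])>.07)]
A=np.c_[2*d[:,:2],np.ones(len(d))]; s=np.linalg.lstsq(A,(d[:,:2]**2).sum(1),rcond=None)[0]; print("lip",s[:2],np.sqrt(s[2]+s[0]**2+s[1]**2),len(d))
# sleeves angle: points high, radius 30-66
for c in (p,):
    r=P[:,:2]-[.515,.002]; rad=np.hypot(*r.T); k=(P[:,2]>.098)&(rad>.035)&(rad<.066); a=np.arctan2(r[k,1],r[k,0]); print("rotor yaw mod 90",np.degrees(np.angle(np.exp(4j*a).mean())/4),k.sum())
go([.515,.002,.40],15.5); go([.515,.002,.40],105.5)
E
```

```text
40 (np.float64(266.925), np.float64(203.2)) [0.515  0.0048 0.154 ] [0.5149 0.0048 0.1551]
82 (np.float64(272.609756097561), np.float64(197.58536585365854)) [0.517  0.0066 0.148 ] [0.5243 0.0101 0.1555]
lip [0.5151 0.0045] 0.08112992640813593 551
rotor yaw mod 90 -29.2813369179778 343
shift cm [-47.64 -37.94 -16.87] turn z deg 52.4 yaw now 67.9 tilt 0.01 pos [0.2164 0.5328 0.2313] j6 1.43 t 1.45
shift cm [-47.64 -37.94 -16.87] turn z deg -37.6 yaw now 67.9 tilt 0.01 pos [0.2164 0.5328 0.2313] j6 1.43 t 1.45
```

```bash
python3 -m inch '[[0,0,-4.2,0,0,0,8.54],[0,0,-4.2,0,0,0,8.54],[0,0,-4.2,0,0,0,8.54],[0,0,-4.2,0,0,0,8.54],[-3.2,-2.5,0,0,0,0,8.54]]' && python3 -m inch '[[-3.2,-2.5,0,0,0,0,8.54],[-3.2,-2.5,0,0,0,0,8.54],[-3.2,-2.5,0,0,0,0,8.54],[-3.2,-2.5,0,0,0,0,8.54],[-3.2,-2.5,0,0,0,0,8.54]]' && python3 -m inch '[[-3.2,-2.5,0,0,0,0,8.54],[-3.2,-2.5,0,0,0,0,8.54],[-3.2,-2.5,0,0,0,0,8.54],[-3.2,-2.5,0,0,0,0,8.54],[-3.2,-2.5,0,0,0,0,8.54]]'
python3 -c "
from h import *
go([.515,.0045,.30],15.5);st()"
```

```text
clock: 1.95
tcp_pos: [0.2375, 0.5026, 0.4062]
orientation: [0.002, 0.19, 0.982, 0.007]
wrist_force: [0.7, -0.0, -1.0]
finger_gap: 0.0856
clock: 2.45
tcp_pos: [0.3383, 0.3201, 0.3995]
orientation: [0.0, 0.192, 0.981, 0.0]
wrist_force: [1.1, -0.3, 0.7]
finger_gap: 0.0857
clock: 2.95
tcp_pos: [0.4396, 0.144, 0.3996]
orientation: [0.0, 0.192, 0.981, 0.0]
wrist_force: [0.6, 0.0, -0.4]
finger_gap: 0.0859
shift cm [-12.23 -10.09   9.96] turn z deg 52.4 yaw now 67.9 tilt 0.05 pos [0.43956368 0.14395002 0.39955516] j6 0.53 t 2.95
t 2.95 pos [0.4396 0.144  0.3996] F [ 0.61  0.   -0.42] T [ 0.012  0.007 -0.033] gap 0.0859
```

```bash
python3 -m inch '[[-3.1,-2.5,0,0,0,0,8.54],[-3.1,-2.5,0,0,0,0,8.54],[-3.0,-2.5,0,0,0,0,8.54],[-3.0,-2.6,0,0,0,0,8.54],[0,0,0,0,0,8.0,8.54]]' && python3 -m inch '[[0,0,3,0,0,8,8.54],[0,0,3,0,0,8,8.54],[0,0,4,0,0,8,8.54],[0,0,0,0,0,8,8.54],[0,0,0,0,0,8,8.54]]' &&  python3 -m inch '[[0,0,0,0,0,4.4,8.54],[0,0,0,0,0,0,8.54]]'
python3 -c "
from h import *
go([.515,.0045,.098],15.5);st()
save(vision.read_camera('scene'),'sc2.png',(180,60,400,260),3.5)"
```

```text
clock: 3.45
tcp_pos: [0.516, 0.002, 0.398]
orientation: [-0.0, 0.263, 0.965, -0.001]
wrist_force: [-0.4, 0.6, -0.9]
finger_gap: 0.0856
clock: 3.95
tcp_pos: [0.5126, 0.0062, 0.2973]
orientation: [-0.002, 0.577, 0.817, -0.001]
wrist_force: [-0.3, 0.3, 0.6]
finger_gap: 0.0857
clock: 4.15
tcp_pos: [0.514, 0.006, 0.2993]
orientation: [-0.0, 0.605, 0.796, 0.0]
wrist_force: [-0.7, 0.4, 0.1]
finger_gap: 0.0852
shift cm [-0.18  0.05 20.13] turn z deg -0.0 yaw now 15.5 tilt 0.01 pos [0.51400456 0.00603961 0.29925958] j6 1.16 t 4.15
t 4.15 pos [0.514  0.006  0.2993] F [-0.67  0.39  0.14] T [-0.017 -0.011  0.011] gap 0.0852
```

View pics/sc2.png

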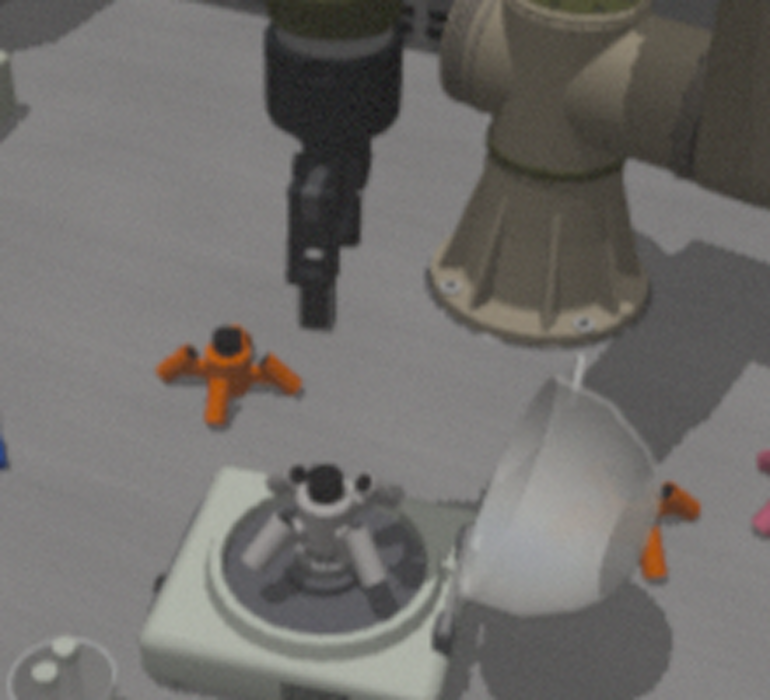

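The open gripper hangs over the grey rotor at about (320,200), with its jaw plane between the arms. Going down slowly.

```bash
python3 -m inch '[[-0.2,0,4,0,0,0,8.54],[0,0,4,0,0,0,8.54],[0,0,4,0,0,0,8.54],[0,0,2,0,0,0,8.54],[0,0,0,0,0,0,8.54]]' && python3 -m inch '[[0,0,1.5,0,0,0,8.54],[0,0,1.5,0,0,0,8.54],[0,0,1.5,0,0,0,8.54],[0,0,1,0,0,0,8.54],[0,0,0.5,0,0,0,8.54]]'
python3 -c "
from h import *
go([.515,.0045,.098],15.5);st()
save(vision.read_camera('scene'),'sc3.png',(180,100,400,260),3.5)"
```

```text
clock: 4.7
tcp_pos: [0.5122, 0.0044, 0.1562]
orientation: [-0.003, 0.605, 0.796, -0.001]
wrist_force: [0.6, -0.3, 0.1]
finger_gap: 0.0853
clock: 5.2
tcp_pos: [0.515, 0.0041, 0.0996]
orientation: [0.0, 0.605, 0.796, 0.0]
wrist_force: [-0.7, -0.7, -0.2]
finger_gap: 0.0854
shift cm [0.04 0.01 0.16] turn z deg 0.0 yaw now 15.5 tilt 0.04 pos [0.51504138 0.00407768 0.09960146] j6 1.15 t 5.2
t 5.2 pos [0.515  0.0041 0.0996] F [-0.69 -0.68 -0.25] T [-0.068 -0.007 -0.008] gap 0.0854
```

View pics/sc3.png

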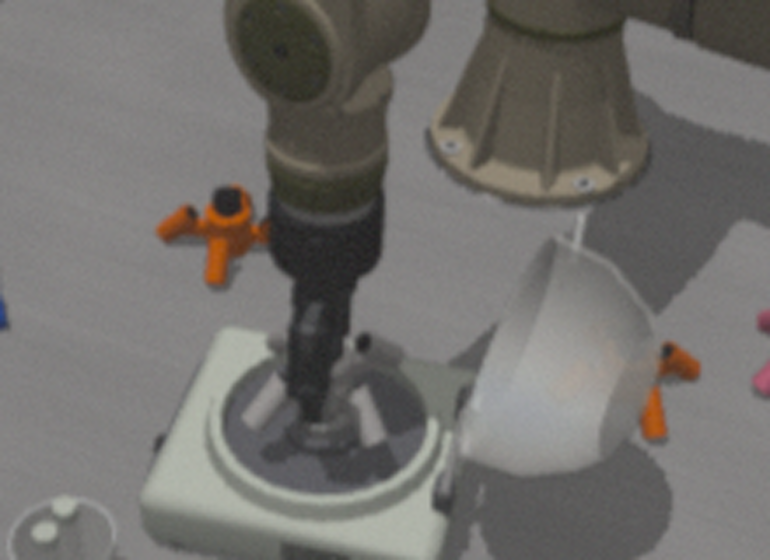

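The fingers stand between the sleeves without contact. Now turning.

```bash
python3 -m inch '[[0,0,0.1,0,0,3,8.54],[0,0,0,0,0,3,8.54],[0,0,0,0,0,3,8.54],[0,0,0,0,0,3,8.54],[0,0,0,0,0,3,8.54]]' && python3 -c "
from h import *
st()" && python3 -m inch '[[0,0,0,0,0,2.5,8.54],[0,0,0,0,0,2.5,8.54],[0,0,0,0,0,2.5,8.54],[0,0,0,0,0,2.5,8.54],[0,0,0,0,0,0,8.54]]'
python3 -c "
from h import *
st()
q=vision.read_camera('scene')
save(q,'sc4.png',(210,150,340,240),6)"
```

```text
clock: 5.75
tcp_pos: [0.5154, 0.004, 0.0994]
orientation: [0.001, 0.705, 0.71, 0.001]
wrist_force: [-0.0, -0.1, -0.5]
finger_gap: 0.0857
t 5.75 pos [0.5154 0.004  0.0994] F [-0.04 -0.13 -0.48] T [ 0.008 -0.062 -0.028] gap 0.0857
clock: 6.25
tcp_pos: [0.5154, 0.004, 0.0993]
orientation: [0.001, 0.763, 0.646, 0.001]
wrist_force: [-0.1, 0.6, -0.2]
finger_gap: 0.0855
t 6.25 pos [0.5154 0.004  0.0993] F [-0.06  0.63 -0.23] T [0.009 0.034 0.05 ] gap 0.0855
```

View pics/sc4.png

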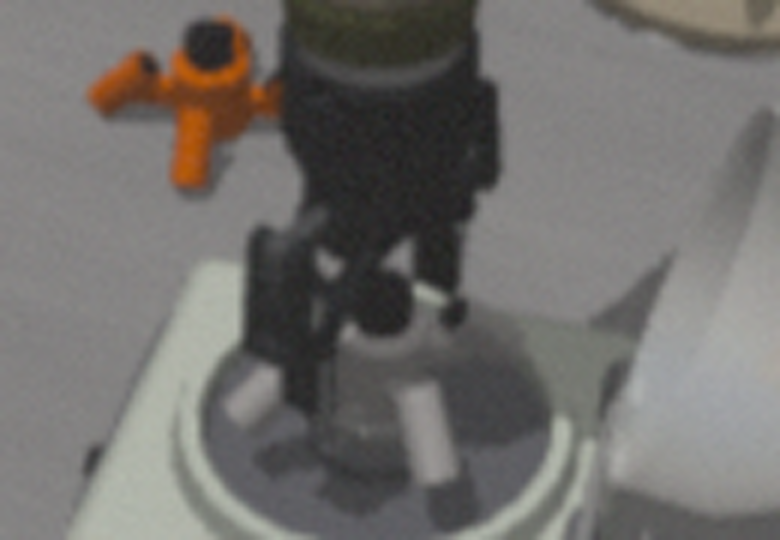

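```bash
python3 - <<'E'
from h import *
np.set_printoptions(precision=4,suppress=True)
q=vision.read_camera('scene')
print([ (np.round(d["location"],1),round(d["confidence"],2)) for d in tip_of(q,"rotor_knob")[:3]])
for v in range(192,207):
    P=at_depth(q,(273,v)); print(v,P,q["pixels"][v,273])
go([.515,.0045,.098],15.5)
E
```

```text
[(array([276.8, 196.1]), 0.94), (array([417.6, 191. ]), 0.64), (array([245.6, 152.4]), 0.59)]
192 [0.5395 0.0181 0.1891] [44 44 46]
193 [0.5367 0.0168 0.1831] [53 53 52]
194 [0.5024 0.0007 0.1456] [57 57 60]
195 [0.5068 0.0028 0.1467] [50 48 50]
196 [0.5113 0.005  0.148 ] [44 45 42]
197 [0.5139 0.0062 0.1473] [42 41 40]
198 [0.5168 0.0076 0.1469] [43 44 43]
199 [0.5203 0.0093 0.1471] [38 39 37]
200 [0.5231 0.0107 0.1467] [47 43 44]
201 [0.5267 0.0124 0.1471] [44 44 44]
202 [0.525  0.0116 0.142 ] [39 38 35]
203 [0.525  0.0117 0.1387] [41 38 41]
204 [0.5247 0.0116 0.135 ] [38 38 37]
205 [0.5254 0.0119 0.1323] [48 48 46]
206 [0.5245 0.0116 0.128 ] [77 75 78]
shift cm [ 0.04 -0.01  0.08] turn z deg -24.9 yaw now -9.4 tilt 0.05 pos [0.515  0.0041 0.0988] j6 1.59 t 6.4
```

The knob top has gone from z = 0.155 to 0.147: it has dropped onto the catch. Backing the fingers off, rising, closing and pushing the knob.

```bash
python3 -m inch '[[0,0,0,0,0,-7,8.54],[0,0,0,0,0,-7,8.54],[0,0,-2,0,0,0,8.54],[0,0,-4,0,0,0,8.54],[0,0,-2,0,0,0,8.54]]' && python3 -m inch '[[0,0,0,0,0,0,0],[0,0,0,0,0,0,0],[0,0,0,0,0,0,0],[0,0,0,0,0,0,0],[0,0,0,0,0,0,0]]' 40
python3 -c "
from h import *
st(); go([.515,.0045,.150],15.5)
q=vision.read_camera('scene')
p=vision.read_camera('top')
for v in range(192,206,2): print(v,at_depth(q,(273,v)).round(4))
save(q,'sc5.png',(210,130,340,240),6)"
```

```text
clock: 6.9
tcp_pos: [0.5156, 0.004, 0.1811]
orientation: [0.001, 0.679, 0.735, 0.001]
wrist_force: [1.7, -0.7, -0.5]
finger_gap: 0.0852
clock: 7.4
tcp_pos: [0.5139, 0.0042, 0.1772]
orientation: [-0.001, 0.679, 0.734, -0.001]
wrist_force: [-0.3, -0.1, -0.6]
finger_gap: 0.0121
t 7.4 pos [0.5139 0.0042 0.1772] F [-0.34 -0.13 -0.64] T [-0.011 -0.058  0.031] gap 0.0121
shift cm [0.02 0.11 2.72] turn z deg -11.0 yaw now 4.5 tilt 0.12 pos [0.51393373 0.00420558 0.17722879] j6 1.34 t 7.4
192 [ 0.3475 -0.0725 -0.0011]
194 [5.014e-01 2.000e-04 1.447e-01]
196 [0.5088 0.0038 0.1455]
198 [0.5162 0.0074 0.1463]
200 [0.5235 0.0108 0.1471]
202 [0.5237 0.011  0.1406]
204 [0.5247 0.0116 0.1349]
```

View pics/sc5.png

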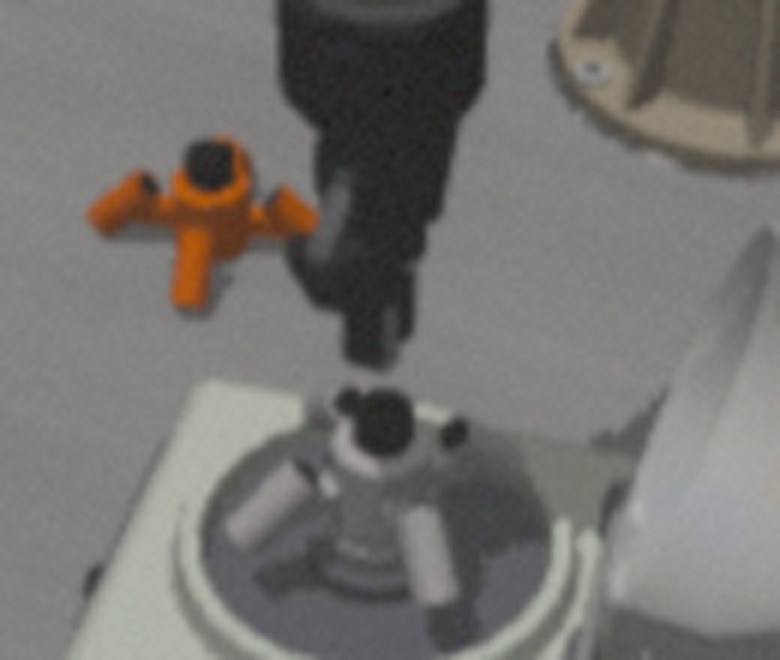

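Rotor upright on the catch, knob at (383,420), fingers above it. Descending to just above, then pushing in small steps.

```bash
python3 -m inch '[[0,0.1,0,0,0,0,0],[0,0,1,0,0,0,0],[0,0,1,0,0,0,0],[0,0,0.6,0,0,0,0],[0,0,0,0,0,0,0]]' && python3 -m inch '[[0,0,0.2,0,0,0,0],[0,0,0.2,0,0,0,0],[0,0,0.1,0,0,0,0]]'
python3 -c "
from h import *
st(); go([.515,.0045,.138],4.5)"
```

```text
clock: 8.0
tcp_pos: [0.5144, 0.0044, 0.1507]
orientation: [-0.001, 0.679, 0.734, -0.001]
wrist_force: [-0.2, -0.5, 0.5]
finger_gap: 0.0
clock: 8.3
tcp_pos: [0.5158, 0.0042, 0.1474]
orientation: [0.0, 0.679, 0.734, 0.0]
wrist_force: [-0.6, 0.6, -0.4]
finger_gap: -0.0
t 8.3 pos [0.5158 0.0042 0.1474] F [-0.6   0.63 -0.35] T [ 0.002  0.042 -0.016] gap -0.0
shift cm [ 0.04 -0.07  0.94] turn z deg -0.0 yaw now 4.5 tilt 0.03 pos [0.51577326 0.00415514 0.14738164] j6 1.34 t 8.3
```

```bash
python3 -m inch '[[0,0,0.15,0,0,0,0],[0,0,0.15,0,0,0,0],[0,0,0.1,0,0,0,0]]'; python3 -m inch '[[0,0,0.1,0,0,0,0],[0,0,0.1,0,0,0,0],[0,0,0,0,0,0,0]]'
```

```text
clock: 8.6
tcp_pos: [0.5172, 0.0037, 0.1449]
orientation: [0.002, 0.679, 0.734, 0.001]
wrist_force: [-0.3, -0.4, 9.9]
finger_gap: 0.0001
clock: 8.9
tcp_pos: [0.5173, 0.0038, 0.1431]
orientation: [0.002, 0.679, 0.734, 0.001]
wrist_force: [0.8, -0.5, 3.8]
finger_gap: 0.0004
```

```bash
python3 -m inch '[[0,0,0.15,0,0,0,0],[0,0,0.15,0,0,0,0],[0,0,0.1,0,0,0,0]]'; python3 -m inch '[[0,0,0.1,0,0,0,0],[0,0,0.1,0,0,0,0],[0,0,0,0,0,0,0]]'
```

```text
clock: 9.2
tcp_pos: [0.5156, 0.0042, 0.138]
orientation: [0.0, 0.679, 0.734, 0.0]
wrist_force: [-3.3, -0.0, 14.2]
finger_gap: 0.0003
clock: 9.5
tcp_pos: [0.5157, 0.0042, 0.1379]
orientation: [0.001, 0.679, 0.734, 0.001]
wrist_force: [-7.2, 1.1, 22.3]
finger_gap: -0.0004
```

```bash
python3 -m inch '[[0,0,-2,0,0,0,0],[0,0,-4,0,0,0,0],[0,0,-5,0,0,0,0],[0,0,-5,0,0,0,0],[0,0,-5,0,0,0,0]]'
python3 - <<'E'
from h import *
np.set_printoptions(precision=4,suppress=True)
st()
q=vision.read_camera('scene'); p=vision.read_camera('top')
for v in range(194,208,2): print(v,at_depth(q,(273,v)).round(4))
save(q,'sc6.png',(210,130,400,260),4); save(p,'top6.png',(165,155,325,260),5)
a=tip_of(p,"lid_tab");b=tip_of(q,"lid_tab"); print(a[:2],b[:2])
if a and b:
    o1,d1=ray(p,a[0]["location"]); o2,d2=ray(q,b[0]["location"])
    t=np.linalg.lstsq(np.stack([d1,-d2],1),o2-o1,rcond=None)[0]; print("tab",o1+d1*t[0],o2+d2*t[1])
go([.484,.23,.36],4.5)
E
```

```text
clock: 10.0
tcp_pos: [0.5149, 0.0043, 0.3466]
orientation: [-0.001, 0.679, 0.734, -0.0]
wrist_force: [1.6, -0.6, 0.4]
finger_gap: 0.0004
t 10.0 pos [0.5149 0.0043 0.3466] F [ 1.6  -0.56  0.41] T [ 0.008 -0.107  0.023] gap 0.0004
194 [ 0.3583 -0.0673  0.0014]
196 [ 0.437  -0.0301  0.0728]
198 [0.5057 0.0024 0.1356]
200 [0.5155 0.0071 0.1389]
202 [0.5228 0.0106 0.1397]
204 [0.5272 0.0128 0.1376]
206 [0.5259 0.0122 0.1295]
[{'location': [197.9, 214.8], 'confidence': 0.88}] [{'location': [343.5, 169.3], 'confidence': 0.9}]
tab [0.4825 0.1607 0.2665] [0.4827 0.1602 0.2664]
shift cm [22.77 -1.44 -1.39] turn z deg -0.0 yaw now 4.5 tilt 0.14 pos [0.5163 0.0041 0.3462] j6 1.34 t 10.2
```

View pics/sc6.png

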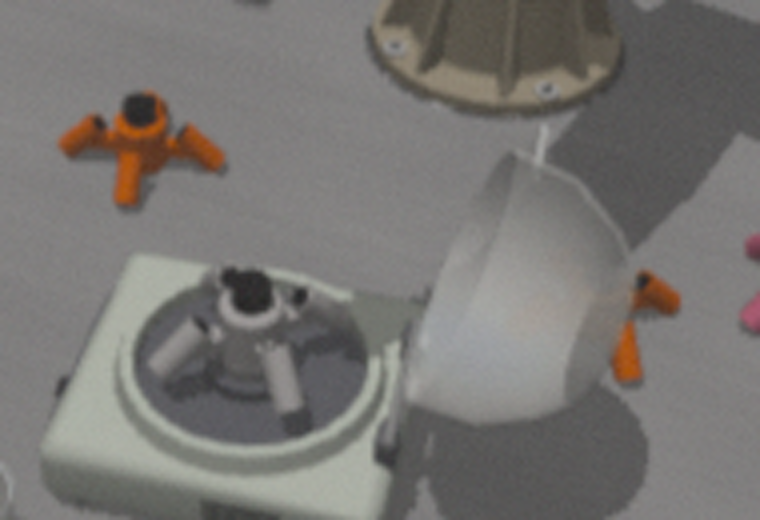

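Knob top is now at 0.138, so the rotor is home (crop (250,290)). Tab of the lid at (540,140) in the crop, lid about 1.85. Turning the tool so its x runs along the centrifuge's +x, and going behind the tab.

```bash
python3 -m inch '[[0,0,0,0,0,-6.7,0],[0,0,0,0,0,0,0]]' && python3 -c "
from h import *
go([.4772,.1958,.346],11.2)"
```

```text
clock: 10.4
tcp_pos: [0.5148, 0.0043, 0.3431]
orientation: [-0.002, 0.635, 0.773, -0.001]
wrist_force: [-0.3, 0.2, -0.1]
finger_gap: -0.0001
shift cm [19.51  0.04 -0.26] turn z deg 0.0 yaw now 11.2 tilt 0.23 pos [0.51477253 0.00431723 0.34314096] j6 1.23 t 10.4
```

```bash
python3 -m inch '[[4,0,0,0,0,0,0],[4,0,0,0,0,0,0],[4,0,0,0,0,0,0],[4,0,0,0,0,0,0],[3.5,0,0,0,0,0,0]]' && python3 -m inch '[[0,0,0,0,0,0,0],[0,0,2,0,0,0,0],[0,0,2,0,0,0,0],[0,0,2,0,0,0,0],[0,0,0,0,0,0,0]]'
python3 - <<'E'
from h import *
go([.4772,.1958,.260],11.2); st()
q=vision.read_camera('scene');save(q,'sc7.png',(270,90,430,230),4.8)
E
```

```text
clock: 10.9
tcp_pos: [0.4764, 0.197, 0.3436]
orientation: [-0.001, 0.636, 0.772, -0.001]
wrist_force: [0.4, -0.6, 0.3]
finger_gap: 0.0
clock: 11.4
tcp_pos: [0.4758, 0.1944, 0.2814]
orientation: [-0.002, 0.636, 0.772, -0.003]
wrist_force: [-0.2, -0.0, 0.2]
finger_gap: 0.0004
shift cm [0.11 0.18 2.14] turn z deg -0.1 yaw now 11.1 tilt 0.42 pos [0.47576188 0.19439498 0.2814327 ] j6 1.61 t 11.4
t 11.4 pos [0.4758 0.1944 0.2814] F [-0.16 -0.01  0.23] T [0.032 0.03  0.007] gap 0.0004
```

View pics/sc7.png

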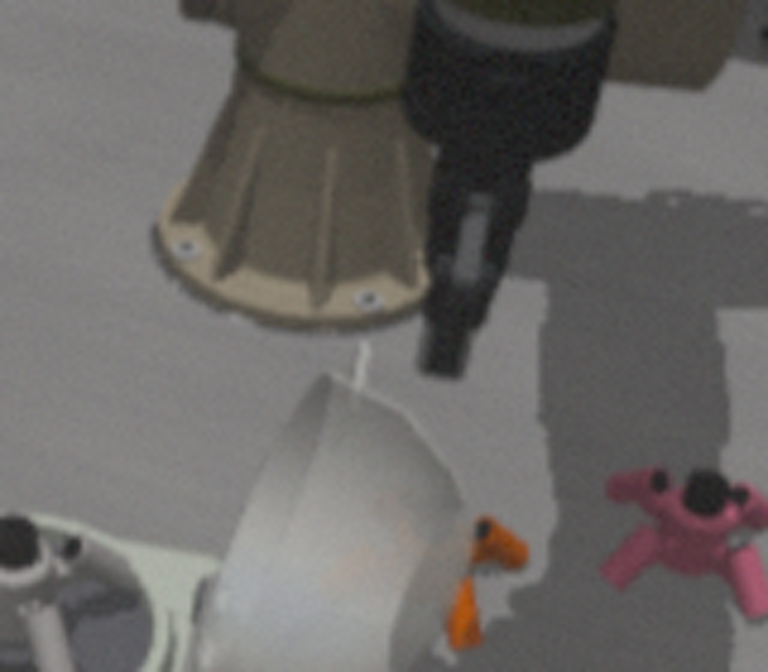

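Fingertips at (443,365), behind the tab at (360,370) with ~25 mm between. Lowering and pushing over.

```bash
python3 -m inch '[[0,0,1.8,0,0,0,0],[-1.5,0,0,0,0,0,0],[-1.5,0,0,0,0,0,0],[-1.5,0,0,0,0,0,0],[-1.5,0,0,0,0,0,0]]' && python3 -m inch '[[-1.5,0,0,0,0,0,0],[-1.5,0,0,0,0,0,0],[-1.5,0,0.1,0,0,0,0],[0,0,0,0,0,0,0]]'
python3 - <<'E'
from h import *
go([.4956,.1026,.260],11.2); st()
q=vision.read_camera('scene');save(q,'sc8.png',(210,90,400,260),4)
E
```

```text
clock: 11.95
tcp_pos: [0.4902, 0.135, 0.2684]
orientation: [0.001, 0.635, 0.772, 0.001]
wrist_force: [0.3, 0.2, 0.1]
finger_gap: -0.0001
clock: 12.35
tcp_pos: [0.4985, 0.0904, 0.266]
orientation: [0.0, 0.636, 0.772, -0.0]
wrist_force: [-0.0, 0.5, 0.3]
finger_gap: 0.0
shift cm [ 1.25 -0.05  0.6 ] turn z deg -0.2 yaw now 11.0 tilt 0.03 pos [0.49850827 0.09044989 0.26603479] j6 1.4 t 12.35
t 12.35 pos [0.4985 0.0904 0.266 ] F [-0.02  0.48  0.3 ] T [ 0.038 -0.002  0.035] gap 0.0
```

View pics/sc8.png

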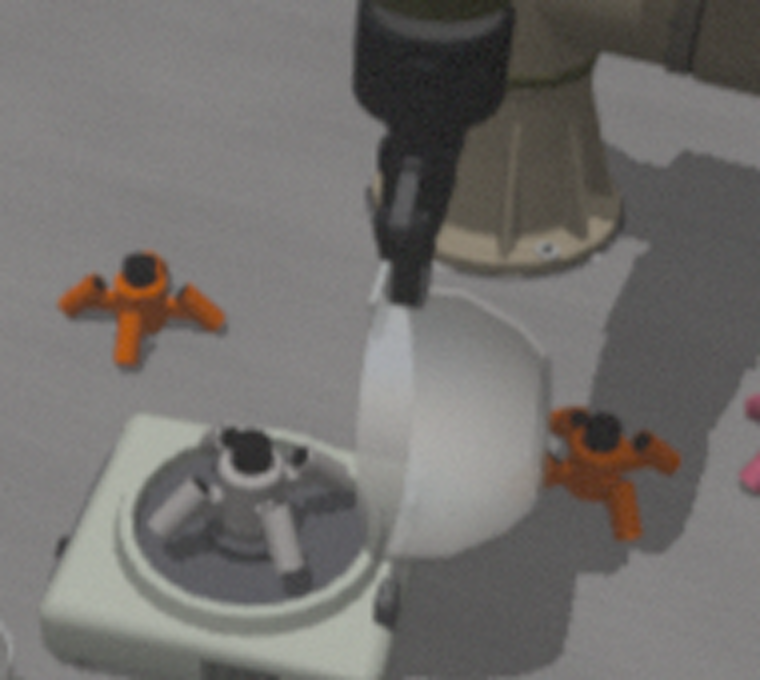

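Tab at (380,285) carried by the fingers; lid roughly 1.45. Following the arc.

```bash
python3 -m inch '[[-1.5,0,0.2,0,0,0,0],[-1.5,0,0.3,0,0,0,0],[-1.5,0,0.4,0,0,0,0],[-1.7,0,0.7,0,0,0,0],[-1.7,0,0.9,0,0,0,0]]' && python3 -m inch '[[-1.2,0,0.9,0,0,0,0],[-1.2,0,0.9,0,0,0,0]]'
python3 - <<'E'
from h import *
go([.4956,.1026,.260],11.2); st()
q=vision.read_camera('scene');save(q,'sc9.png',(210,90,400,260),4)
E
```

```text
clock: 12.9
tcp_pos: [0.5138, 0.0136, 0.241]
orientation: [0.0, 0.635, 0.773, 0.0]
wrist_force: [0.4, -0.2, -0.1]
finger_gap: 0.0002
clock: 13.1
tcp_pos: [0.5182, -0.0098, 0.2225]
orientation: [-0.0, 0.635, 0.773, -0.0]
wrist_force: [0.1, 0.2, -0.5]
finger_gap: -0.0001
shift cm [11.47 -0.04 -3.75] turn z deg -0.0 yaw now 11.2 tilt 0.02 pos [ 0.518183   -0.00980738  0.22245808] j6 1.2 t 13.1
t 13.1 pos [ 0.5182 -0.0098  0.2225] F [ 0.07  0.18 -0.51] T [-0.022 -0.045  0.015] gap -0.0001
```

View pics/sc9.png

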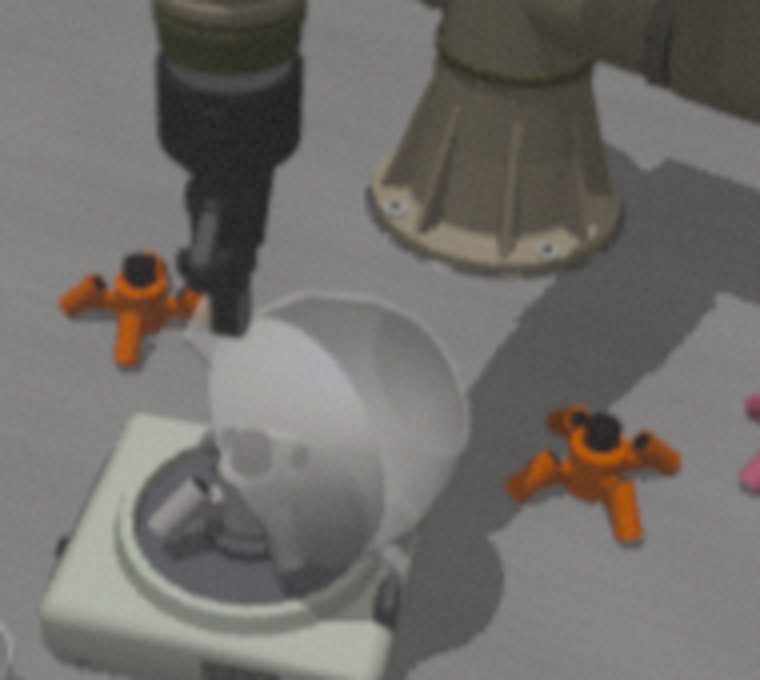

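Lid near 0.9, tab at (200,330). A bit further, then wait for it to sink.

```bash
python3 -m inch '[[-1.1,0,1.0,0,0,0,0],[-1.0,0,1.2,0,0,0,0],[-0.8,0,1.4,0,0,0,0],[0,0,0,0,0,0,0]]' && python3 -m inch '[[0,0,-3,0,0,0,0],[0,0,-5,0,0,0,0],[0,0,-5,0,0,0,0],[0,0,-4,0,0,0,0],[0,0,0,0,0,0,0]]' && python3 -m inch '[[0,0,0,0,0,0,0],[0,0,0,0,0,0,0],[0,0,0,0,0,0,0],[0,0,0,0,0,0,0],[0,0,0,0,0,0,0]]'
python3 - <<'E'
from h import *
st()
q=vision.read_camera('scene');save(q,'sc10.png',(180,90,400,260),3.5)
E
```

```text
clock: 13.55
tcp_pos: [0.5254, -0.0438, 0.1884]
orientation: [0.005, 0.636, 0.771, -0.004]
wrist_force: [-2.5, -17.6, 13.0]
finger_gap: -0.0001
clock: 14.05
tcp_pos: [0.5259, -0.0376, 0.3632]
orientation: [0.005, 0.635, 0.773, 0.002]
wrist_force: [0.3, -0.8, -0.8]
finger_gap: -0.0001
clock: 14.55
tcp_pos: [0.5235, -0.037, 0.3564]
orientation: [-0.001, 0.635, 0.773, -0.0]
wrist_force: [-0.1, 0.4, -0.6]
finger_gap: -0.0001
t 14.55 pos [ 0.5235 -0.037   0.3564] F [-0.08  0.45 -0.61] T [ 0.042  0.036 -0.027] gap -0.0001
```

View pics/sc10.png

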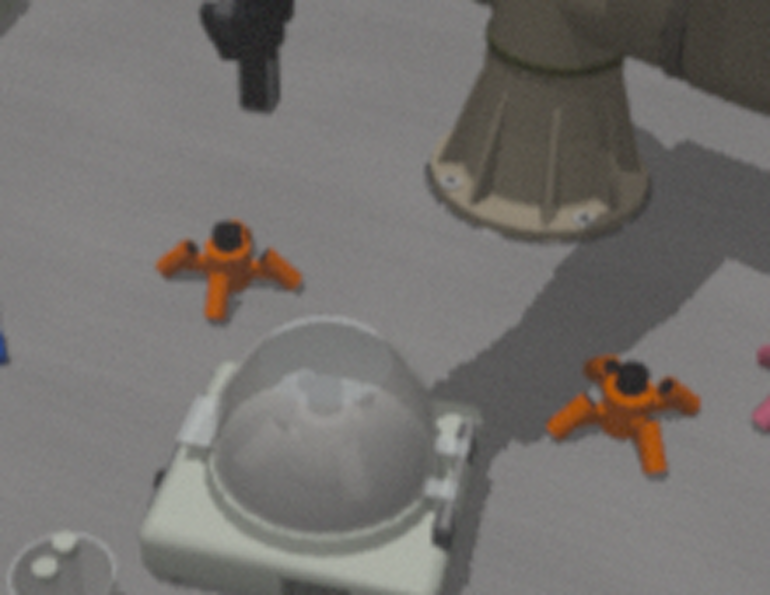

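The lid appears shut over the rotor, with its rim on the lip all round and the tab at (197,420). Checking the tab's height and the bystanders against the start.

```bash
python3 -m inch '[[0,0,0,0,0,0,0],[0,0,0,0,0,0,0],[0,0,0,0,0,0,0],[0,0,0,0,0,0,0],[0,0,0,0,0,0,0]]'; python3 - <<'E'
from h import *
np.set_printoptions(precision=4,suppress=True)
q=vision.read_camera('scene');p=vision.read_camera('top')
a=tip_of(p,"lid_tab");b=tip_of(q,"lid_tab"); print(a[:1],b[:1])
if a and b:
    o1,d1=ray(p,a[0]["location"]); o2,d2=ray(q,b[0]["location"])
    t=np.linalg.lstsq(np.stack([d1,-d2],1),o2-o1,rcond=None)[0]; print("tab",o1+d1*t[0],o2+d2*t[1])
u=proj(q,np.array([.515+.194*.105,.0045-.981*.105,.08])); print("expected shut tab px",u, "depth there",at_depth(q,u))
for l in ("spare_rotor","sample_cup","wash_bottle","timer","marker"):
    d=tip_of(p,l)[:1]
    if d: print(l,at_z(p,d[0]["location"],0))
save(p,"top10.png",scale=1.4); save(q,"sc11.png",scale=1.4)
E
```

```text
clock: 15.1
tcp_pos: [0.5238, -0.037, 0.3574]
orientation: [0.0, 0.635, 0.773, 0.0]
wrist_force: [0.7, 0.2, 0.1]
finger_gap: 0.0001
[] [{'location': [237.2, 211.2], 'confidence': 0.95}]
expected shut tab px [233.2506 208.8103] depth there [ 0.5368 -0.0976  0.0817]
spare_rotor [0.7043 0.0568 0.    ]
wash_bottle [0.3767 0.4136 0.    ]
timer [0.7709 0.1507 0.    ]
marker [ 0.4257 -0.373   0.    ]
```

View pics/top10.png

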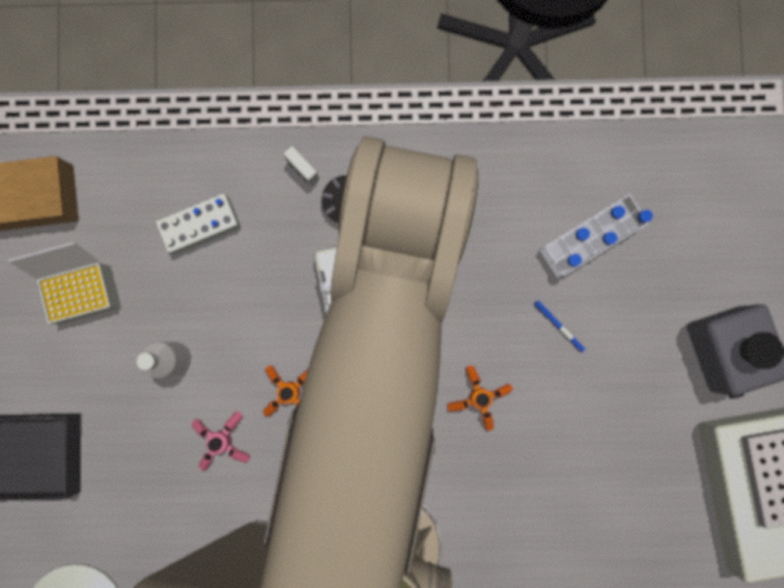

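The tab surface is at z ≈ 0.08, which is the height expected for a shut lid. Bystanders are at the same pixels as at the start. Handing in.

```bash
python3 -c "
from h import *
print(workorder.hand_in()); st()"
```

```text
the job is handed in; nothing more can be done
None
the job is handed in; nothing more can be done
```

The rotor is fully home on its collar and the lid is shut over it; I handed the job in after about 15 s of robot time. `hand_in` reports no verdict.

- **Meshing:** I turned the rotor with the open fingers placed between its sleeves, and it dropped onto the catch (knob top 0.155 → 0.147 m).
- **Seating:** I pushed the knob down to 0.138 m, the height for fully home. Peak wrist force was about 22 N, and the knob read 0.138 m again once the fingers were off it.
- **Lid:** I pushed the lid over by its tab and let it sink shut. As it went over, the fingers briefly pressed on it with about 22 N. The last picture shows the rim on the lip all round and the tab surface at about 0.08 m, as expected for shut.
- **Bystanders and look-alikes:** Those visible from above look unmoved. The arm hid the lid and the sample cup from the top camera at the end. The scene camera's last close view shows the lid and part of the cup, which looks in place, but I did not re-measure the cup. The networks' positions for the others shifted by up to 8 mm (timer), though they look in the same place in the pictures, so I put that down to detection noise.

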